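# Lift a lens tube off its cradle and hold it level in front of the camera

## Robot

A 6-joint arm with a two-finger parallel gripper is mounted at the origin on the work surface. World frame = base frame: x ahead of the robot, y to its left, z up, the work surface at z = 0. Lengths are in m, angles in degrees, forces in N, time in s.
With the tool pointing down it reaches from about 0.4 to 0.825 m from the base axis. Payload 7 kg.
Tool frame: the origin (TCP) lies at the very end of the fingers, on their centre line; the grasp point (between the pads) lies 19 mm behind it; x points along the fingers, y is the direction in which the jaws open and shut, and the axes are right-handed (so a half turn about x gives the same grasp; the last joint's range is limited). The gripper opens to 88 mm and grips with 3 to 60 N. Pads are 19 mm wide; open, the fingers measure 130 mm over their backs; the gripper's body (78 mm by 193 mm) begins 47 mm behind the grasp point.
Start: joints at [79.819, 20.546, 0.682, 0, -70.136, -16.507], TCP at [0.303, 0.603, 0.227] pointing down, gripper open.
Joint ranges: [-176.03, 176.03], [-82.01, 121.73], [-58.28, 71.71], [-173.87, 95.51], [-174.79, -0.11], [-173.66, 173.66]. Speed limits (degrees/s): [136.94, 136.94, 172.46, 180, 180, 180].

## Interface

Orientations are given as [roll, pitch, yaw] about the fixed x, y, z axes, in that order (R = Rz(yaw) Ry(pitch) Rx(roll)).
In Python, from plant import * gives the robot as it stands. The module is installed in compiled form; this text tells all that it offers.
- The arm moves only by the shell command python3 -m creep 'ROWS' [FORCE]. ROWS is a JSON object of lists of equal length, an entry for each row: "jaw": the closure, from -1 (fully open) to 1 (shut); "translation": the shift along the tool's x, y, z in m, a list of three; "roll": the turn about the tool's x in rad. A call has exactly 10 rows; each row shifts and turns the commanded pose from where the row before left it, along the tool's axes as they then stand; what a row does not reach is not made up. A row lasts 1/10 s, in which the tool goes at most 50 mm and 8.59 degrees, less where a joint would pass 70% of its speed; a pose out of reach is approached as far as the arm can. A call with a gripper value outside its range is refused whole. The fingers move at their own pace and stop on an object; FORCE is the grip in N (left out, the last holds). Time passes only in rows, so rows that do not move let the fingers close, or fill a call up. It gives the time, the measured TCP pose, the force and the opening at its end, in the units of the state.
- get_state(): the state, without advancing time (a new reading comes with each control period).
- capture(name): name is "side" or "top" or "wrist"; returns a dict with "image" (420x560x3 uint8, red, green, blue), "fovy" (degrees; the focal length in pixels is half the picture's height over the tangent of half this angle, whatever the lens; pixels are square), "cx", "cy" (the principal point, pixels), "pose" (4x4, takes a point from camera to world coordinates); the wrist camera has in their place "tool_from_camera" (4x4, takes a point from camera to tool coordinates, whose origin is the TCP and whose axes are the tool frame's). Camera axes: x right, y up, looking along -z (the intrinsics and any distortion apply to the point x, -y, -z); pixel columns grow to the right and rows downward; lengths in m; the calibration is good to about 2 mm. The wrist camera is an equidistant fisheye: a pixel r from the principal point sees the ray r / f radians off the axis. A picture is of the moment at which its call begins: read the wrist's pose just before it. There is no depth.
- close_job(): hands the job in, once; it reports no verdict.
The state is a dict: "time_s": time; "joints": joint angles; "qd": joint speeds; "joint_torque": joint torques, N m; "tcp_pos": TCP position; "eef_rot": TCP orientation; "contact_force": force on the tool from outside, world axes, zero at the start; "moment": the same for the moment, N m; "gripper_width": finger opening in m.
Only numpy, scipy, OpenCV 4.12 (cv2) and the standard library are available. Lean on these libraries where they do the work, as an engineer would, in place of code of your own. Each camera call takes 0.05 s, during which the arm holds its last target.

## Task

Lift the black lens tube off its aluminium V cradle and hold it in the air in front of the camera, level and in line with the camera's lens, its plain black end facing the lens about 3 cm away without touching. It has a thin wall: each finger must press on it with less than 30 N, and it must stay near level all the way; its balance point is at the orange band. Finish while holding it there, still and gripped, and leave the camera and everything else on the table alone.

Things in the scene. Friction and masses are not known exactly. Their poses are not given: they have to be found in the camera images.
- tube_band (a point): Loose lens tube, 190 mm long, 0.24 to 0.38 kg: black barrel 40 mm in diameter, orange band 20 mm wide at the balance point, bright steel objective (48 mm in diameter, 33 mm long) at one end. This point: on the tube's axis amid the band, 80 mm above the table at the start. x runs along the tube to the objective (x = 52 to 85 mm; plain black end at -105 mm). A 10 to 20 N grip at the band holds it.
- tube_end (a point): Centre of the plain black end face of the tube (the end that must face the camera), on the tube's axis, 105 mm from the band's middle.
- cradle: Fixed aluminium cradle: base plate 130 x 70 mm, 14 mm thick, with two V supports, each 10 mm thick, across it at x = -55 and +42 mm, 76 mm high and about 60 mm wide, in which the tube lies level. Origin on the table below the tube's band (within 3 mm); x along the tube to its objective.
- camera_lens (a point): Fixed camera on a post: light grey box 90 x 90 x 120 mm, black lens 66 mm in diameter. This point: centre of the lens's front face, 160 mm above the table. The camera looks along its own -x axis, level; the lens's axis is the line through this point along x. The camera fills the 215 mm behind it (+x); its top is 205 mm above the table.
- lens_cap: Bystander: blue disc, 52 mm across, 12 mm high. Origin at the underside.
- hex_key: Bystander: L-shaped steel hex key lying flat, 100 mm by 30 mm, 6 mm thick. Origin at the underside.
- post_holder: Bystander: black upright post holder with a steel post, 80 mm high, 44 mm across the foot. Origin at the underside.
- lens_mount: Bystander: black round lens mount standing on a foot, 62 mm high, 50 mm wide. Origin at the underside.
- driver: Bystander: screwdriver with a yellow handle, lying flat. Origin at the underside.
- screw_tray: Bystander: open grey tray of screws, 100 x 80 x 22 mm. Origin at the underside.
Mind the look-alikes: they are no part of the job. Leave any purple or turquoise look-alike of the part that bears tube_band alone.

How it is judged:
By the outcome, as a careful person would: the job done as asked, in the order asked, and still so for the second after the job is handed in, while the arm keeps its last pose, push and grip.
It also fails if it takes over 48 s, if anything falls off the work surface, if the arm or the gripper's body presses on something with over 40 N, if the wrist force passes 120 N, or if a joint passes its speed limit or range.

## Working session

There is one attempt and no reset: what is moved stays moved. The work goes in short steps, Python scripts to look and compute and a shell command to move; the robot and the scene stay as the last step left them, time stands still between calls to the robot, and variables do not carry over. Pictures are saved under pics/ and viewed, and the job is handed in when it is done.

```bash
mkdir -p pics; ls; python3 - <<'E'
from plant import *
import cv2,numpy as np
print(get_state())
for n in ["side","top","wrist"]:
    s=get_state();c=capture(n)
    cv2.imwrite(f"pics/{n}0.png",c["image"][:,:,::-1])
    print(n,{k:(np.round(v,4).tolist() if k!="image" else v.shape) for k,v in c.items()})
    np.save(f"{n}0.npy",c,allow_pickle=True)
E
```

```text
pics
{'time_s': 0.0, 'joints': array([ 7.98196525e+01,  2.05915277e+01,  6.33273740e-01, -1.99978651e-02,
       -7.01342862e+01, -1.65061358e+01]), 'qd': array([-0.02437477,  0.09004542,  0.06405457,  0.06448788, -0.11989504,
        0.0062392 ]), 'joint_torque': array([ 1.01264664e-03, -5.82710230e+01,  2.93047392e+01,  6.99697226e+00,
        6.80483630e-03, -1.60551522e-04]), 'tcp_pos': array([0.30296202, 0.60264839, 0.22561822]), 'eef_rot': array([  95.02450994,   89.90556902, -111.66878412]), 'contact_force': array([ 0.01447915,  0.26976672, -0.0881936 ]), 'moment': array([-0.05767945,  0.00407175, -0.00940274]), 'gripper_width': 0.08757368851749932}
side {'image': (420, 560, 3), 'fovy': 51.0217, 'cx': 283.0167, 'cy': 205.5602, 'pose': [[-0.8452, 0.3939, -0.3612, 0.1713], [-0.5341, -0.6, 0.5956, 0.4911], [0.0179, 0.6964, 0.7175, 0.8544], [0.0, 0.0, 0.0, 1.0]]}
top {'image': (420, 560, 3), 'fovy': 54.874, 'cx': 289.9518, 'cy': 209.9804, 'pose': [[0.0026, 0.9833, -0.1817, 0.3633], [-0.9994, 0.0088, 0.0333, -0.0937], [0.0343, 0.1815, 0.9828, 0.9956], [0.0, 0.0, 0.0, 1.0]]}
wrist {'image': (420, 560, 3), 'fovy': 65.7065, 'cx': 280.9429, 'cy': 211.3822, 'tool_from_camera': [[0.0003, 0.2449, -0.9695, -0.1594], [1.0, -0.0004, 0.0002, 0.0005], [-0.0003, -0.9695, -0.2449, -0.0656], [0.0, 0.0, 0.0, 1.0]]}
```

View pics/side0.png

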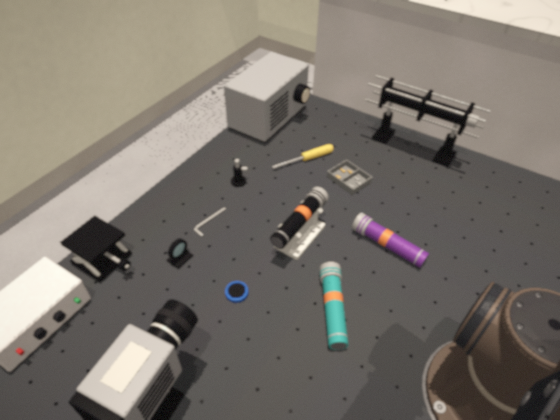

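View pics/top0.png

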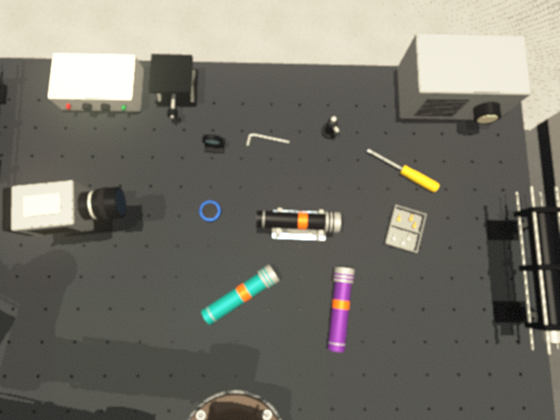

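View pics/wrist0.png

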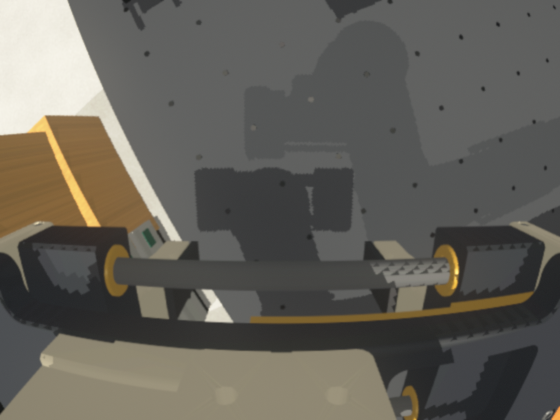

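The black tube is at top (302,221) and side (303,212). Its look-alikes are turquoise at top (240,293) and side (334,305), and purple at top (341,305) and side (390,240). The grey box at top (465,75) also has a lens, but that lens sits on a box with no post. The camera on a post is at top (70,203). I'll crop in on the tube and the camera.

```bash
python3 - <<'E'
import cv2,numpy as np
a=cv2.imread("pics/top0.png");b=cv2.imread("pics/side0.png")
def cr(im,x,y,w,h,k): return cv2.resize(im[y:y+h,x:x+w],None,fx=k,fy=k,interpolation=cv2.INTER_CUBIC)
cv2.imwrite("pics/c1.png",np.vstack([cr(a,245,190,110,60,7),cr(a,5,165,140,75,5.5)[:, :770]]).clip(0,255)[:960] if 0 else cr(a,245,190,110,60,7))
cv2.imwrite("pics/c2.png",cr(a,5,165,140,75,5.5))
cv2.imwrite("pics/c3.png",cr(b,260,175,80,90,6.5))
cv2.imwrite("pics/c4.png",cr(b,70,290,140,100,5.5))
E
```

```text
(no output)
```

View pics/c1.png

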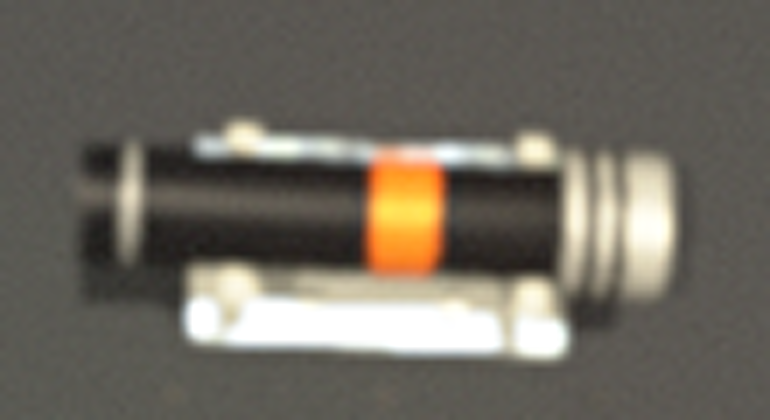

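View pics/c2.png

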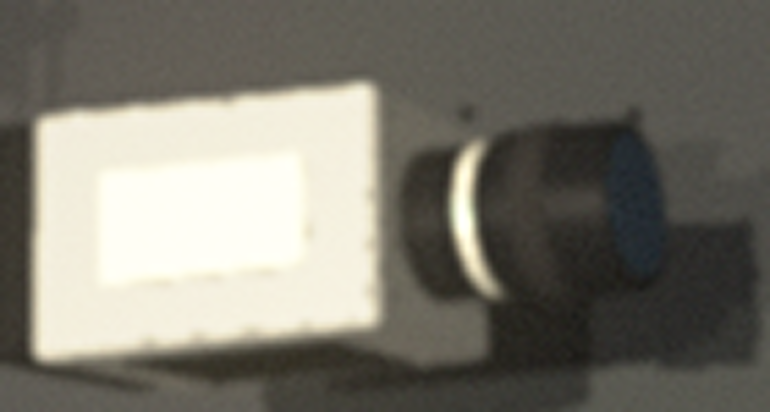

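View pics/c3.png

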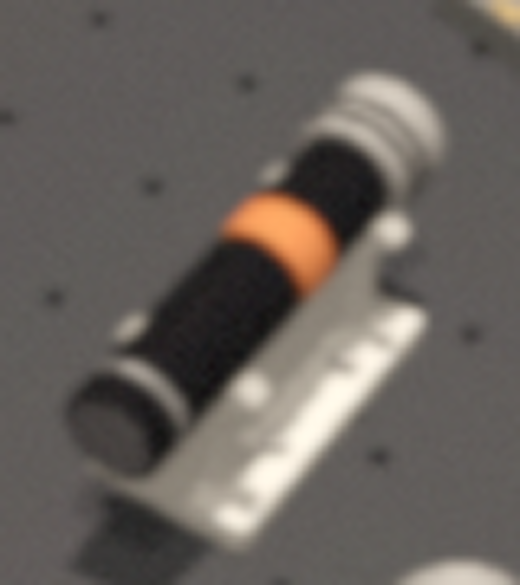

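View pics/c4.png

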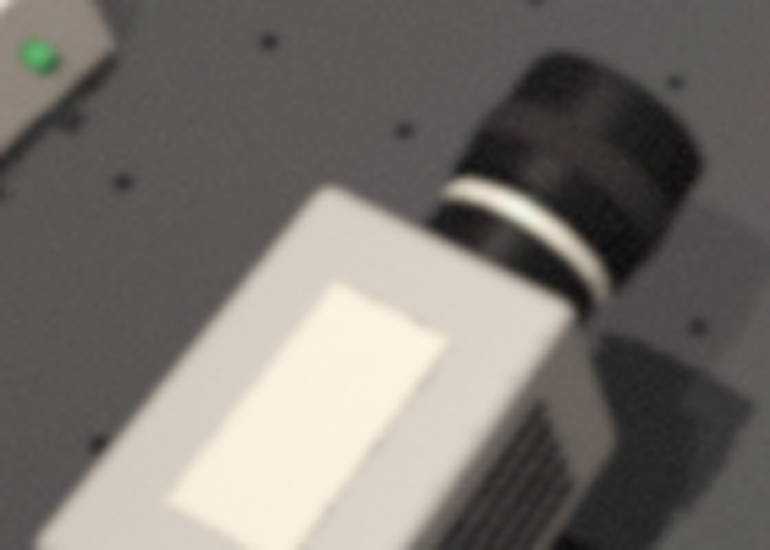

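The close crops confirm the choice. The black barrel with an orange band lies on the bright cradle, and its plain black end faces the post camera. In the top view the camera's front glass is at crop (637,208). Next I'll turn these into positions.

```bash
cat > h.py <<'E'
import numpy as np,cv2
def load(n): return np.load(n,allow_pickle=True).item()
def ray(c,u,v):
    f=210/np.tan(np.radians(c["fovy"]/2)); d=np.array([(u-c["cx"])/f,-(v-c["cy"])/f,-1.])
    P=c["pose"]; return P[:3,3],P[:3,:3]@(d/np.linalg.norm(d))
def onz(c,u,v,z):
    o,d=ray(c,u,v); return o+d*(z-o[2])/d[2]
def tri(*rs):
    A=np.zeros((3,3));b=np.zeros(3)
    for o,d in rs: M=np.eye(3)-np.outer(d,d);A+=M;b+=M@o
    p=np.linalg.solve(A,b); return p,[np.linalg.norm((np.eye(3)-np.outer(d,d))@(p-o)) for o,d in rs]
def proj(c,p):
    P=c["pose"];q=P[:3,:3].T@(np.asarray(p)-P[:3,3]);f=210/np.tan(np.radians(c["fovy"]/2))
    return np.array([c["cx"]+f*q[0]/-q[2],c["cy"]-f*q[1]/-q[2]])
E
python3 - <<'E'
from h import *
T=load("top0.npy");S=load("side0.npy")
def orange(c,x,y,w,h):
    hsv=cv2.cvtColor(c["image"],cv2.COLOR_RGB2HSV); m=cv2.inRange(hsv,(4,120,90),(22,255,255))
    z=np.zeros_like(m);z[y:y+h,x:x+w]=m[y:y+h,x:x+w]
    M=cv2.moments(z,True); return M["m10"]/M["m00"],M["m01"]/M["m00"],M["m00"]
t=orange(T,245,190,110,60);s=orange(S,260,175,80,90);print("band px",t,s)
print("band z.08",onz(T,*t[:2],.08),onz(S,*s[:2],.08),"z.1(top surf)",onz(T,*t[:2],.09),onz(S,*s[:2],.09),"tri",tri(ray(T,*t[:2]),ray(S,*s[:2])))
k=lambda c,x0,y0,k:((c[0]+.5)/k-.5+x0,(c[1]+.5)/k-.5+y0)
# tube axis in top view
for nm,p in dict(ring=(130,203),bar=(300,213),obj=(650,225)).items(): print(nm,onz(T,*k(p,245,190,7),.08))
# lens
lt=k((637,208),5,165,5.5);print("lens top",lt,onz(T,*lt,.16))
cs=[(378,85),(378,325),(35,118),(35,360)]
W=[onz(T,*k(p,5,165,5.5),.205) for p in cs];print("box",np.round(W,4))
for a,b in((0,1),(2,3),(0,2),(1,3)): d=W[b]-W[a];print(a,b,np.linalg.norm(d),np.degrees(np.arctan2(d[1],d[0])))
cs=[(330,185),(575,308)]
print("sidebox",[onz(S,*k(p,70,290,5.5),.205) for p in cs])
# side edge long: (330,185)->(35,545)
d=onz(S,*k((40,540),70,290,5.5),.205)-onz(S,*k((330,185),70,290,5.5),.205);print(np.linalg.norm(d),np.degrees(np.arctan2(d[1],d[0])))
L=onz(T,*lt,.16);print(proj(S,L),(proj(S,L)-[70,290])*5.5)
E
```

```text
band px (302.3953488372093, 220.87209302325581, 172.0) (303.8536585365854, 210.9329268292683, 164.0)
band z.08 [ 0.50748816 -0.15334623  0.08      ] [ 0.50919456 -0.16421921  0.08      ] z.1(top surf) [ 0.50591367 -0.15269484  0.09      ] [ 0.50483158 -0.15575731  0.09      ] tri (array([ 0.50443994, -0.15281701,  0.09320153]), [np.float64(0.0010163122441299635), np.float64(0.0010163122441299458)])
ring [ 0.5120995  -0.06336956  0.08      ]
bar [ 0.50923705 -0.11898922  0.08      ]
obj [ 0.50617129 -0.23405913  0.08      ]
lens top (120.4090909090909, 202.4090909090909) [0.53070804 0.23066295 0.16      ]
box [[0.5659 0.3086 0.205 ]
 [0.4787 0.3    0.205 ]
 [0.5524 0.4276 0.205 ]
 [0.4655 0.4167 0.205 ]]
0 1 0.08761621731943214 -174.39024077716132
2 3 0.08763291354596452 -172.86724766657537
0 2 0.11977740068758899 96.4821075790068
1 3 0.11744833785305084 96.49245018571314
sidebox [array([0.56426079, 0.3133617 , 0.205     ]), array([0.47761178, 0.30345763, 0.205     ])]
0.11627300163784873 96.19559175521731
[183.49767945 309.9503176 ] [624.23723696 109.72674683]
```

```bash
python3 - <<'E'
from plant import *
from h import *
from scipy.spatial.transform import Rotation as Ro
s=get_state();R=Ro.from_euler("xyz",s["eef_rot"],degrees=True).as_matrix();print(np.round(R,4),s["time_s"],s["tcp_pos"])
print("y yaw",np.degrees(np.arctan2(R[1,1],R[0,1])))
d=np.array([.508,-.152,.30])-s["tcp_pos"];print(R.T@d)
E
```

```text
[[-5.000e-04 -4.492e-01 -8.934e-01]
 [-1.200e-03 -8.934e-01  4.492e-01]
 [-1.000e+00  1.300e-03 -1.000e-04]] 0.15 [0.30299666 0.60276571 0.22582362]
y yaw -116.69228713960828
[-0.07338068  0.58233859 -0.52220382]
```

```bash
python3 -m creep '{"jaw":[-1,-1,-1,-1,-1,-1,-1,-1,-1,-1],"translation":[[-0.037,0,0],[-0.037,0,0],[0,0,0],[0,0,0],[0,0,0],[0,0,0],[0,0,0],[0,0,0],[0,0,0],[0,0,0]],"roll":[0,0,0.1425,0.1425,0.1425,0.1425,0.1425,0.1425,0.1425,0.1425]}' 15
```

```text
time_s: 1.15
tcp_pos: [0.3031, 0.6029, 0.3001]
eef_rot: [161.4, 90.0, -111.0]
contact_force: [0.2, 0.4, -0.5]
gripper_width: 0.0875
```

```bash
python3 -m creep '{"jaw":[-1,-1,-1,-1,-1,-1,-1,-1,-1,-1],"translation":[[0,-0.012,-0.037],[0,-0.012,-0.037],[0,-0.012,-0.037],[0,-0.012,-0.037],[0,-0.012,-0.037],[0,-0.012,-0.037],[0,-0.012,-0.037],[0,-0.012,-0.037],[0,-0.012,-0.037],[0,-0.012,-0.037]],"roll":[0,0,0,0,0,0,0,0,0,0]}'
python3 -m creep '{"jaw":[-1,-1,-1,-1,-1,-1,-1,-1,-1,-1],"translation":[[0,-0.012,-0.037],[0,-0.012,-0.037],[0,-0.012,-0.037],[0,-0.012,-0.037],[0,-0.012,-0.037],[0,-0.012,-0.037],[0,-0.012,-0.037],[0,-0.012,-0.037],[0,-0.012,-0.037],[0,0,0]],"roll":[0,0,0,0,0,0,0,0,0,0]}'
python3 - <<'E'
from plant import *
from h import *
from scipy.spatial.transform import Rotation as Ro
s=get_state();R=Ro.from_euler("xyz",s["eef_rot"],degrees=True).as_matrix()
print(s["tcp_pos"],s["joints"],"y yaw",np.degrees(np.arctan2(R[1,1],R[0,1])))
print(R.T@(np.array([.508,-.152,.061])-s["tcp_pos"]))
c=capture("wrist");c["R"]=R;c["t"]=s["tcp_pos"];np.save("w1.npy",c,allow_pickle=True);cv2.imwrite("pics/w1.png",c["image"][:,:,::-1])
E
```

```text
time_s: 2.15
tcp_pos: [0.4101, 0.2274, 0.3006]
eef_rot: [-1.8, 90.0, 86.2]
contact_force: [0.6, -0.6, 0.1]
gripper_width: 0.0879
time_s: 3.15
tcp_pos: [0.5067, -0.1109, 0.2998]
eef_rot: [119.4, 89.9, -152.8]
contact_force: [-1.0, -0.1, -0.5]
gripper_width: 0.0877
[ 0.50672645 -0.11091908  0.29979181] [ 9.37768114e+00  3.34770139e+00 -1.18642751e+01  3.19620212e-02
 -7.48840798e+01 -1.16145151e+01] y yaw 177.7714887462286
[ 0.2388225  -0.00323629 -0.04079381]
```

View pics/w1.png

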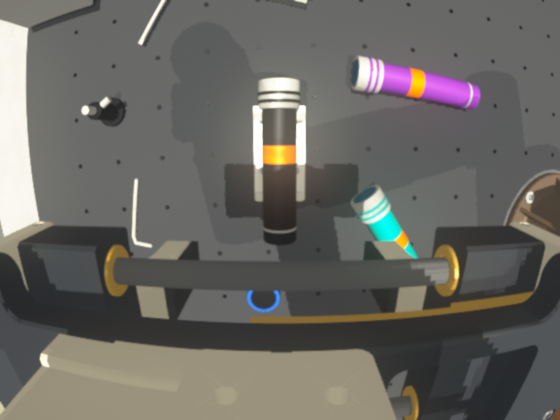

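The wrist view shows the black tube upright in the picture. The band is at (280,155), the black end at (279,237) and the objective at (279,90). I'll measure from this view too.

```bash
cat >> h.py <<'E'
def wray(c,u,v):
    f=210/np.tan(np.radians(c["fovy"]/2)); r=np.hypot(u-c["cx"],v-c["cy"]);th=r/f
    k=np.sin(th)/max(r,1e-9); d=np.array([(u-c["cx"])*k,-(v-c["cy"])*k,-np.cos(th)])
    M=c["tool_from_camera"];R=c["R"]; return c["t"]+R@M[:3,3],R@M[:3,:3]@d
def wonz(c,u,v,z):
    o,d=wray(c,u,v);return o+d*(z-o[2])/d[2]
E
python3 - <<'E'
from h import *
c=load("w1.npy");hsv=cv2.cvtColor(c["image"],cv2.COLOR_RGB2HSV)
m=cv2.inRange(hsv,(4,150,120),(22,255,255));m[:, :250]=0;m[:,310:]=0;m[190:]=0
ys,xs=np.nonzero(m);print(xs.min(),xs.max(),ys.min(),ys.max())
u,v=(xs.min()+xs.max())/2,(ys.min()+ys.max())/2
T=load("top0.npy")
print(wonz(c,u,v,.08),wonz(c,u,v,.096), tri(wray(c,u,v),ray(T,302.4,220.87)))
g=cv2.cvtColor(c["image"],cv2.COLOR_RGB2GRAY)
print(wonz(c,xs.min()-.5,v,.085)-wonz(c,xs.max()+.5,v,.085), "band len",wonz(c,u,ys.min()-.5,.096)-wonz(c,u,ys.max()+.5,.096))
for y in (85,95,100,135,175,200,215,233):print(y,g[y,255:306].tolist())
cv2.imwrite("pics/w1c.png",cv2.resize(c["image"][60:255,230:330,::-1],None,fx=3,fy=3,interpolation=cv2.INTER_CUBIC))
E
```

```text
263 294 145 164
[ 0.5076026  -0.14953213  0.08      ] [ 0.50746761 -0.15067643  0.096     ] (array([ 0.50652265, -0.15148988,  0.09243555]), [np.float64(0.001443946893309341), np.float64(0.001443946893309258)])
[ 0.03673151 -0.00145608  0.        ] band len [-0.00088881 -0.0224431   0.        ]
85 [105, 106, 114, 137, 166, 184, 197, 206, 215, 227, 236, 241, 244, 246, 248, 249, 250, 251, 251, 252, 254, 254, 255, 255, 255, 255, 255, 255, 255, 254, 253, 253, 252, 250, 248, 246, 243, 240, 237, 234, 230, 223, 212, 189, 155, 122, 108, 107, 107, 107, 107]
95 [108, 107, 102, 107, 128, 152, 171, 183, 194, 204, 211, 219, 225, 234, 245, 249, 251, 252, 254, 254, 254, 255, 255, 255, 255, 254, 254, 253, 249, 248, 244, 238, 235, 232, 228, 224, 218, 212, 203, 194, 183, 173, 156, 135, 114, 104, 108, 110, 110, 110, 111]
100 [110, 109, 108, 109, 109, 105, 102, 99, 95, 91, 90, 90, 89, 88, 89, 89, 93, 98, 104, 109, 116, 124, 135, 144, 144, 133, 121, 111, 102, 97, 94, 91, 90, 88, 88, 88, 88, 89, 89, 91, 92, 94, 97, 98, 98, 104, 110, 112, 112, 112, 112]
135 [255, 255, 255, 255, 255, 255, 253, 190, 100, 90,
[... 357 characters left out ...]
76, 92, 134, 168, 181, 182, 182, 181, 181, 176, 154, 116]
200 [114, 137, 146, 150, 153, 150, 143, 117, 78, 57, 55, 54, 53, 55, 55, 54, 54, 55, 56, 57, 57, 56, 57, 56, 56, 57, 56, 56, 55, 54, 55, 54, 54, 53, 55, 54, 54, 54, 54, 56, 72, 113, 139, 148, 150, 148, 145, 135, 117, 91, 73]
215 [60, 61, 61, 61, 61, 61, 58, 56, 48, 44, 43, 44, 42, 43, 44, 44, 44, 44, 45, 44, 45, 45, 45, 45, 45, 45, 45, 44, 44, 44, 44, 44, 44, 43, 43, 43, 43, 43, 42, 43, 49, 61, 69, 71, 70, 70, 70, 70, 70, 70, 69]
233 [93, 92, 93, 91, 92, 93, 92, 86, 69, 45, 37, 38, 39, 44, 48, 55, 59, 66, 70, 73, 76, 80, 81, 82, 83, 83, 82, 80, 76, 73, 70, 67, 60, 55, 49, 44, 39, 37, 36, 36, 43, 55, 64, 67, 66, 66, 65, 66, 67, 66, 66]
```

View pics/w1c.png

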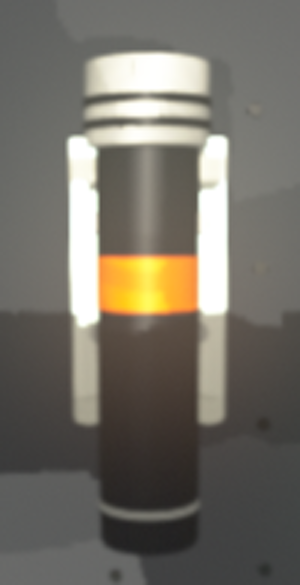

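```bash
python3 - <<'E'
from h import *
c=load("w1.npy")
a=wonz(c,278.7,85,.08);b=wonz(c,279.1,210,.08);e=wonz(c,279.1,135,.08);d=b-a
print(a,b,np.degrees(np.arctan2(d[1],d[0])));d=b-e;print(np.degrees(np.arctan2(d[1],d[0])))
R=c["R"];print(R.T@(np.array([.5075,-.151,.061])-c["t"]))
E
```

```text
[ 0.504193   -0.23091803  0.08      ] [ 0.5095429  -0.08304184  0.08      ] 87.92804425319974
87.73368170549634
[ 0.23882248 -0.00269778 -0.03981401]
```

```bash
python3 -m creep '{"jaw":[-1,-1,-1,-1,-1,-1,-1,-1,-1,-1],"translation":[[0,-0.003,-0.02],[0,0,-0.02],[0,0,0],[0.03,0,0],[0.03,0,0],[0.03,0,0],[0.03,0,0],[0.02,0,0],[0,0,0],[0,0,0]],"roll":[0,0,0,0,0,0,0,0,0,0]}'
python3 - <<'E'
from plant import *
from h import *
from scipy.spatial.transform import Rotation as Ro
s=get_state();R=Ro.from_euler("xyz",s["eef_rot"],degrees=True).as_matrix()
print(s["tcp_pos"],"y yaw",np.degrees(np.arctan2(R[1,1],R[0,1])),R[:,0])
print(R.T@(np.array([.5075,-.1515,.061])-s["tcp_pos"]))
c=capture("wrist");c["R"]=R;c["t"]=s["tcp_pos"];np.save("w2.npy",c,allow_pickle=True);cv2.imwrite("pics/w2.png",c["image"][:,:,::-1])
E
```

```text
time_s: 4.2
tcp_pos: [0.5083, -0.1469, 0.1612]
eef_rot: [-169.6, 90.0, -81.5]
contact_force: [1.1, 0.0, 0.4]
gripper_width: 0.0875
[ 0.50834345 -0.14687639  0.16118334] y yaw 178.058257600961 [ 4.36351272e-05 -2.93571480e-04 -9.99999956e-01]
[ 0.10018466  0.00069167 -0.00462029]
```

View pics/w2.png

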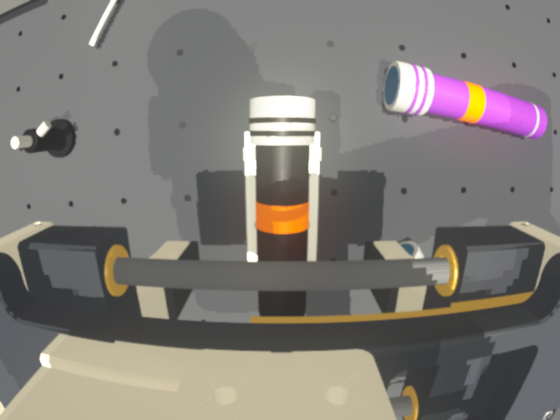

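The band is now at (282,218), centred between the fingers. I'll recheck its position from here.

```bash
python3 - <<'E'
from plant import *
from h import *
c=load("w2.npy");hsv=cv2.cvtColor(c["image"],cv2.COLOR_RGB2HSV)
m=cv2.inRange(hsv,(2,150,80),(22,255,255));m[:, :245]=0;m[:,320:]=0;m[245:]=0;m[:190]=0
ys,xs=np.nonzero(m);print(xs.min(),xs.max(),ys.min(),ys.max())
mid=ys[abs(xs-282)<4];print(mid.min(),mid.max())
u,v=(xs.min()+xs.max())/2,(mid.min()+mid.max())/2
print(wonz(c,u,v,.08),wonz(c,u,v,.099)); R=c["R"]
print(R.T@(wonz(c,u,v,.099)-c["t"]), get_state()["tcp_pos"])
E
```

```text
256 307 202 234
205 234
[ 0.50786443 -0.14559464  0.08      ] [ 0.50772448 -0.1508949   0.099     ]
[ 0.06218449  0.00048578 -0.00401902] [ 0.50886522 -0.14703538  0.16187321]
```

```bash
python3 -m creep '{"jaw":[-1,-1,-1,-1,-1,-1,-1,-1,-1,-1],"translation":[[0,0.001,-0.004],[0.02,0,0],[0.02,0,0],[0.02,0,0],[0.02,0,0],[0.01,0,0],[0.01,0,0],[0,0,0],[0,0,0],[0,0,0]],"roll":[0,0,0,0,0,0,0,0,0,0]}'
python3 - <<'E'
from plant import *
from h import *
s=get_state();print(s["tcp_pos"],s["contact_force"])
for n in ("top","side"): c=capture(n);cv2.imwrite(f"pics/{n}3.png",cv2.resize(c["image"][150:270,230:370,::-1],None,fx=4,fy=4,interpolation=cv2.INTER_CUBIC))
c=capture("wrist");cv2.imwrite("pics/w3.png",c["image"][:,:,::-1])
E
```

```text
time_s: 5.25
tcp_pos: [0.5076, -0.1515, 0.0614]
eef_rot: [-90.6, 89.9, -2.6]
contact_force: [-0.6, -0.3, 0.4]
gripper_width: 0.0873
[ 0.50756219 -0.15153964  0.06142998] [-0.62043223 -0.29954082  0.39232962]
```

View pics/w3.png

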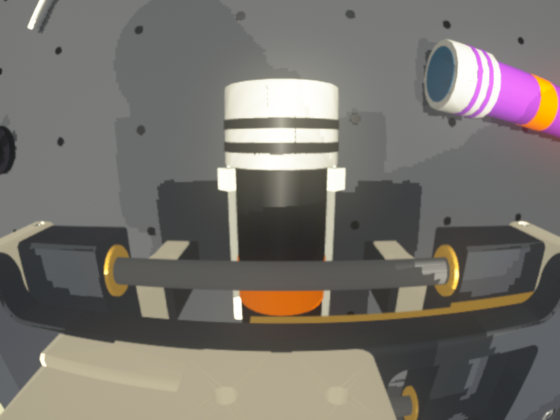

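View pics/side3.png

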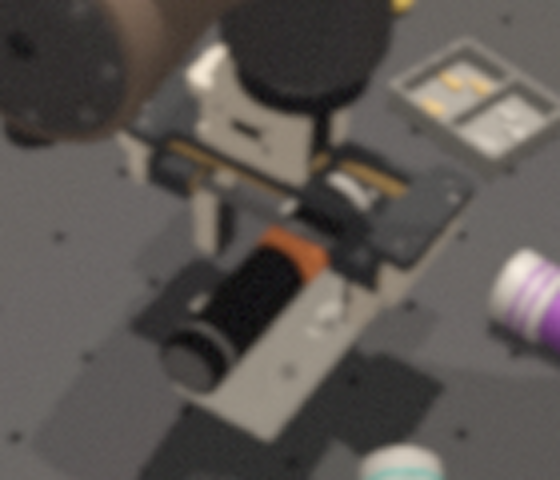

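The fingers straddle the band, which sits at (281,290) in the wrist view. Nothing is touching. I'll close gently.

```bash
python3 -m creep '{"jaw":[-0.6,-0.4,-0.2,-0.1,0,0,0.1,0.2,0.5,1],"translation":[[0,0,0],[0,0,0],[0,0,0],[0,0,0],[0,0,0],[0,0,0],[0,0,0],[0,0,0],[0,0,0],[0,0,0]],"roll":[0,0,0,0,0,0,0,0,0,0]}' 15
python3 -m creep '{"jaw":[1,1,1,1,1,1,1,1,1,1],"translation":[[0,0,0],[0,0,0],[0,0,0],[0,0,0],[0,0,0],[0,0,0],[0,0,0],[0,0,0],[0,0,0],[0,0,0]],"roll":[0,0,0,0,0,0,0,0,0,0]}' 15
```

```text
time_s: 6.4
tcp_pos: [0.5074, -0.1515, 0.0607]
eef_rot: [-89.2, 89.9, -1.2]
contact_force: [3.2, 0.1, -0.9]
gripper_width: 0.0398
time_s: 7.4
tcp_pos: [0.5073, -0.1515, 0.0607]
eef_rot: [-89.2, 90.0, -1.2]
contact_force: [4.8, -0.3, -1.2]
gripper_width: 0.0399
```

```bash
python3 -m creep '{"jaw":[1,1,1,1,1,1,1,1,1,1],"translation":[[-0.002,0,0],[-0.004,0,0],[-0.006,0,0],[-0.008,0,0],[-0.01,0,0],[-0.01,0,0],[-0.01,0,0],[-0.006,0,0],[-0.003,0,0],[0,0,0]],"roll":[0,0,0,0,0,0,0,0,0,0]}' 15
python3 - <<'E'
from plant import *
from h import *
s=get_state();print(s["tcp_pos"],s["contact_force"],s["moment"])
c=capture("side");cv2.imwrite("pics/side4.png",cv2.resize(c["image"][120:270,220:380,::-1],None,fx=4,fy=4,interpolation=cv2.INTER_CUBIC))
E
```

```text
time_s: 8.4
tcp_pos: [0.507, -0.1515, 0.12]
eef_rot: [-80.4, 90.0, 7.6]
contact_force: [0.7, 0.6, -1.9]
gripper_width: 0.0397
[ 0.50702773 -0.15149042  0.12000307] [ 0.68821495  0.58213514 -1.92923096] [ 0.07772053 -0.03956491  0.01051786]
```

View pics/side4.png

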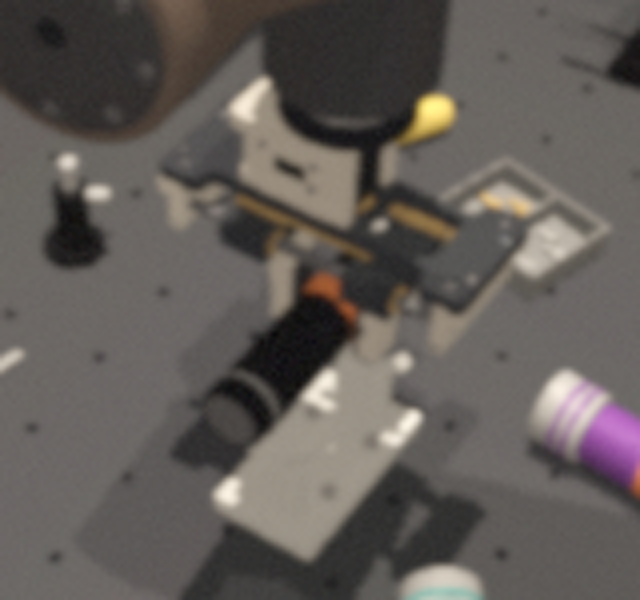

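The tube is lifted clear of the cradle, with its end at (230,415) in the crop, and it looks level. Next I'll turn it towards the camera axis and raise it to lens height.

```bash
python3 -m creep '{"jaw":[1,1,1,1,1,1,1,1,1,1],"translation":[[-0.002,0,0],[-0.004,0,0],[-0.005,0,0],[-0.005,0,0],[-0.003,0,0],[-0.002,0,0],[0,0,0],[0,0,0],[0,0,0],[0,0,0]],"roll":[-0.008,-0.016,-0.02,-0.02,-0.02,-0.02,-0.02,-0.016,-0.008,0]}' 15
python3 - <<'E'
from plant import *
from h import *
from scipy.spatial.transform import Rotation as Ro
s=get_state();R=Ro.from_euler("xyz",s["eef_rot"],degrees=True).as_matrix()
print(s["tcp_pos"],s["joints"],"z yaw",np.degrees(np.arctan2(R[1,2],R[0,2])),R[:,0])
print(R.T@(np.array([.5458,.0965,.141])-s["tcp_pos"]),s["contact_force"],s["moment"],s["gripper_width"])
E
```

```text
time_s: 9.45
tcp_pos: [0.5068, -0.1515, 0.1404]
eef_rot: [83.9, 90.0, -179.6]
contact_force: [-0.3, 0.1, -3.0]
gripper_width: 0.0398
[ 0.50680269 -0.15152683  0.14038645] [ 4.61252184e+00  1.11785007e+01 -2.45253017e+01 -1.58370002e-03
 -5.43135950e+01  1.87769451e+00] z yaw 96.48929202389516 [-3.04464255e-04 -2.04018973e-06 -9.99999954e-01]
[-0.00062593 -0.06677865  0.24203036] [-0.32908758  0.05742657 -3.01873122] [ 0.08156064 -0.03441947 -0.02419399] 0.039751254481081126
```

```bash
python3 -m creep '{"jaw":[1,1,1,1,1,1,1,1,1,1],"translation":[[0,-0.001,0.004],[0,-0.003,0.008],[0,-0.006,0.012],[0,-0.007,0.014],[0,-0.007,0.015],[0,-0.007,0.015],[0,-0.007,0.015],[0,-0.006,0.012],[0,-0.004,0.01],[0,-0.002,0.005]],"roll":[0,0,0,0,0,0,0,0,0,0]}' 15
python3 -m creep '{"jaw":[1,1,1,1,1,1,1,1,1,1],"translation":[[0,-0.002,0.005],[0,-0.003,0.01],[0,-0.004,0.015],[0,-0.004,0.015],[0,-0.002,0.015],[0,-0.002,0.015],[0,0,0.015],[0,0,0.01],[0,0,0.005],[0,0,0]],"roll":[0,0,0,0,0,0,0,0,0,0]}' 15
python3 - <<'E'
from plant import *
from h import *
from scipy.spatial.transform import Rotation as Ro
s=get_state();R=Ro.from_euler("xyz",s["eef_rot"],degrees=True).as_matrix()
print(s["tcp_pos"],"z yaw",np.degrees(np.arctan2(R[1,2],R[0,2])),R[:,0])
print(R.T@(np.array([.5458,.0965,.141])-s["tcp_pos"]),s["contact_force"],s["moment"],s["gripper_width"])
for n in ("top","side","wrist"):
    c=capture(n);c["R"]=R;c["t"]=s["tcp_pos"];np.save(n+"5.npy",c,allow_pickle=True);cv2.imwrite(f"pics/{n}5.png",c["image"][:,:,::-1])
a=cv2.imread("pics/top5.png");cv2.imwrite("pics/top5c.png",cv2.resize(a[160:250,70:270],None,fx=4,fy=4,interpolation=cv2.INTER_CUBIC))
a=cv2.imread("pics/side5.png");cv2.imwrite("pics/side5c.png",cv2.resize(a[200:350,130:330],None,fx=4,fy=4,interpolation=cv2.INTER_CUBIC))
E
```

```text
time_s: 10.45
tcp_pos: [0.5445, -0.0354, 0.1405]
eef_rot: [87.3, 90.0, -176.1]
contact_force: [0.6, 0.1, -2.8]
gripper_width: 0.0397
time_s: 11.45
tcp_pos: [0.5491, 0.0704, 0.1406]
eef_rot: [-90.2, 90.0, 6.3]
contact_force: [-1.0, -0.5, -2.1]
gripper_width: 0.0394
[0.54910783 0.07035001 0.14059571] z yaw 96.53367328794315 [ 5.24113321e-05  5.81579944e-06 -9.99999999e-01]
[-0.00040431  0.00031079  0.02635654] [-1.00959549 -0.51584501 -2.13750551] [ 0.05548722 -0.07183813  0.01756929] 0.039413886568683575
```

View pics/top5c.png

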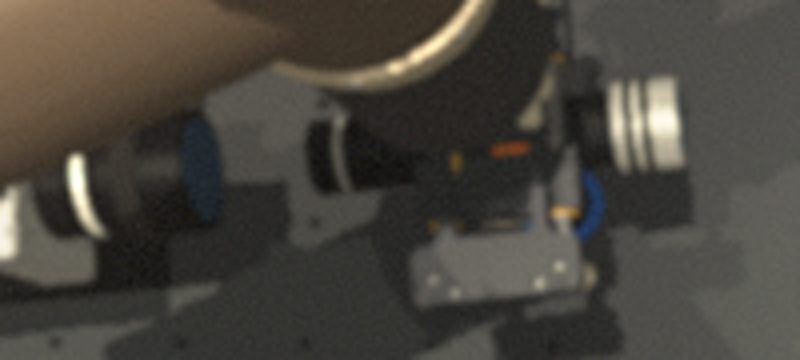

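View pics/side5c.png

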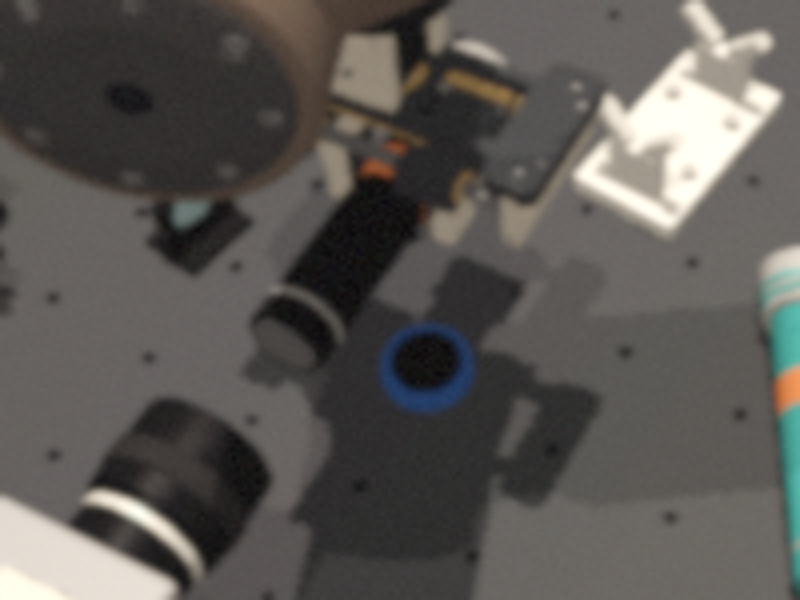

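View pics/wrist5.png

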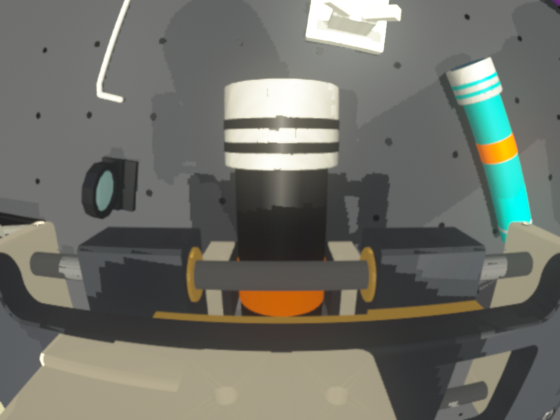

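```bash
python3 - <<'E'
from h import *
T=load("top5.npy");S=load("side5.npy")
b=T["t"]+np.array([0,0,.019]);a=np.radians(96.5);e=np.array([np.cos(a),np.sin(a),0]);n=np.array([-e[1],e[0],0]);z=np.array([0,0,1])
def P(p): return np.round((proj(T,p)-[70,160]+.5)*4-.5),np.round((proj(S,p)-[130,200]+.5)*4-.5)
E=b+.105*e;print("end pred",E,P(E)); L=np.array([.5307,.2307,.16]);print("lens",P(L))
for th in range(0,360,45):
    print(th,P(E+.02*(n*np.cos(np.radians(th))+z*np.sin(np.radians(th)))),P(L+.033*(n*np.cos(np.radians(th))+z*np.sin(np.radians(th)))))
for nm,v in dict(objend=b-.085*e).items(): print(nm,P(v))
print("objend rim",[P(b-.085*e+.024*n)[0],P(b-.085*e-.024*n)[0]])
u=lambda p:((p[0]+.5)/4-.5,(p[1]+.5)/4-.5)
ts=np.array(u((288,341)))+[130,200]
print("side end ray at z.16",onz(S,*ts,.16))
E
python3 - <<'E'
import cv2
a=cv2.imread("pics/top5.png");cv2.imwrite("pics/top5d.png",cv2.resize(a[175:225,85:165],None,fx=10,fy=10,interpolation=cv2.INTER_CUBIC).clip(0,127)*2)
E
```

```text
end pred [0.53722149 0.17467505 0.15959571] (array([313., 160.]), array([285., 346.]))
lens (array([203., 171.]), array([215., 441.]))
0 (array([315., 198.]), array([322., 362.])) (array([205., 233.]), array([278., 471.]))
45 (array([306., 181.]), array([308., 340.])) (array([187., 207.]), array([253., 434.]))
90 (array([301., 152.]), array([280., 321.])) (array([178., 158.]), array([204., 401.]))
135 (array([303., 128.]), array([256., 317.])) (array([184., 117.]), array([163., 393.]))
180 (array([311., 123.]), array([249., 330.])) (array([201., 110.]), array([154., 413.]))
225 (array([320., 140.]), array([264., 351.])) (array([218., 137.]), array([180., 448.]))
270 (array([325., 168.]), array([290., 370.])) (array([226., 183.]), array([226., 479.]))
315 (array([323., 192.]), array([314., 374.])) (array([221., 223.]), array([266., 489.]))
objend (array([677., 124.]), array([482.,  77.]))
objend rim [array([681., 168.]), array([673.,  80.])]
side end ray at z.16 [0.53771876 0.17212411 0.16      ]
```

View pics/top5d.png

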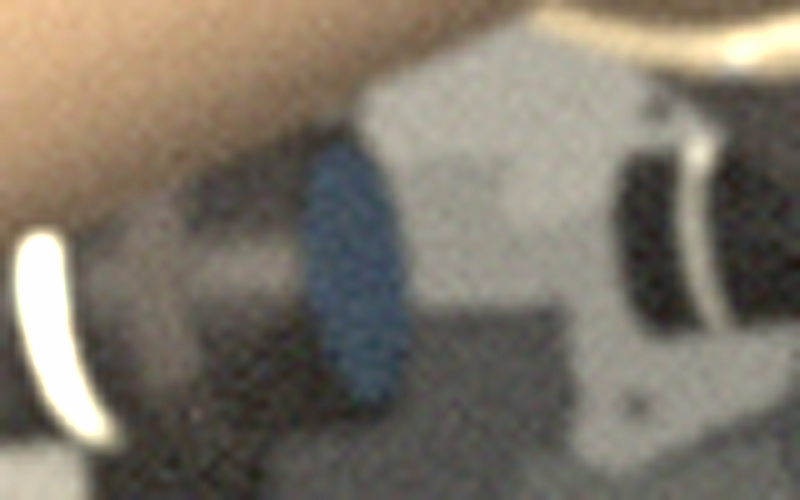

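```bash
python3 - <<'E'
from h import *
T=load("top5.npy");S=load("side5.npy");R=T["R"]
k=lambda x,y:((x+.5)/4-.5+70,(y+.5)/4-.5+160)
E=onz(T,*k(318,157),.16);O=onz(T,*k(680,123.5),.16);L=onz(T,*k(202.5,169.5),.16);d=E-O
print(E,O,np.linalg.norm(d),np.degrees(np.arctan2(d[1],d[0])),L)
a=np.radians(96.4);e=np.array([np.cos(a),np.sin(a),0]);n=np.array([-e[1],e[0],0])
L0=np.array([.5307,.2307,.16])
for l in(L,L0): print("gap",(l-E)@e,"lat end",(E-l)@n,"lat obj",(O-l)@n)
# ring bright, mid barrel check in side: level
for p in [(288,341)]:
  pass
# level from objective in wrist is unchanged vs w3; side: axis points
b=T["t"]+[0,0,.019]
Es=[(288-0),(341)];ks=(( 288+.5)/4-.5+130,(341+.5)/4-.5+200)
print(tri(ray(S,*ks),ray(T,*k(318,157))))
w3=cv2.imread("pics/w3.png");w5=cv2.imread("pics/wrist5.png")
for w in(w3,w5):
  g=cv2.cvtColor(w,cv2.COLOR_BGR2GRAY);print(g[76:90,282].tolist(),g[118:132,282].tolist(),g[158:172,282].tolist(), g[120,218:230].tolist(),g[120,333:345].tolist())
E
```

```text
[0.53879636 0.17214751 0.16      ] [ 0.55873083 -0.01557044  0.16      ] 0.1887734379404129 96.06173646612979 [0.5315722  0.23105651 0.16      ]
gap 0.059347138478193194 lat end -0.0006126181676859976 lat obj 0.0005018583228430344
gap 0.05909007771146871 lat end -0.001519116961534864 lat obj -0.0004046404710058328
(array([0.53842399, 0.17205233, 0.15961079]), [np.float64(0.0004799890917809224), np.float64(0.0004799890917809028)])
[130, 135, 179, 239, 252, 254, 254, 254, 254, 254, 254, 255, 255, 255] [172, 170, 169, 169, 169, 168, 168, 168, 170, 195, 242, 254, 255, 255] [254, 254, 254, 254, 254, 254, 254, 254, 254, 253, 250, 236, 174, 136] [117, 117, 117, 118, 116, 109, 99, 100, 101, 98, 95, 92] [106, 109, 112, 112, 109, 108, 118, 123, 124, 124, 123, 123]
[122, 130, 184, 242, 251, 252, 253, 253, 253, 253, 253, 253, 254, 254] [158, 158, 158, 157, 157, 157, 157, 156, 158, 182, 234, 252, 254, 253] [252, 252, 252, 252, 252, 252, 252, 252, 252, 250, 246, 234, 172, 124] [108, 108, 108, 109, 107, 100, 91, 92, 90, 87, 84, 82] [89, 92, 96, 98, 97, 94, 101, 110, 112, 112, 112, 112]
```

The tube reads 188.8 mm long against 190 mm, level and unmoved in the jaws. The gap is 59 mm, so I need about 29 mm more.

```bash
python3 -m creep '{"jaw":[1,1,1,1,1,1,1,1,1,1],"translation":[[-0.0005,0.0007,0.003],[0,0,0.005],[0,0,0.006],[0,0,0.006],[0,0,0.005],[0,0,0.003],[0,0,0.001],[0,0,0],[0,0,0],[0,0,0]],"roll":[0,0,0,0,0,0,0,0,0,0]}' 15
python3 - <<'E'
from plant import *
from h import *
from scipy.spatial.transform import Rotation as Ro
s=get_state();R=Ro.from_euler("xyz",s["eef_rot"],degrees=True).as_matrix()
print(s["tcp_pos"],"z yaw",np.degrees(np.arctan2(R[1,2],R[0,2])),s["contact_force"],s["qd"].max(),s["gripper_width"])
for n in ("top","side","wrist"):
    c=capture(n);np.save(n+"6.npy",c,allow_pickle=True);cv2.imwrite(f"pics/{n}6.png",c["image"][:,:,::-1])
a=cv2.imread("pics/top6.png");cv2.imwrite("pics/top6c.png",cv2.resize(a[160:250,70:270],None,fx=4,fy=4,interpolation=cv2.INTER_CUBIC))
a=cv2.imread("pics/side6.png");cv2.imwrite("pics/side6c.png",cv2.resize(a[200:350,130:330],None,fx=4,fy=4,interpolation=cv2.INTER_CUBIC))
a=cv2.imread("pics/top6.png");cv2.imwrite("pics/top6d.png",cv2.resize(a[175:225,85:165],None,fx=10,fy=10,interpolation=cv2.INTER_CUBIC).clip(0,127)*2)
E
```

```text
time_s: 12.6
tcp_pos: [0.5452, 0.0982, 0.141]
eef_rot: [126.7, 90.0, -136.8]
contact_force: [0.2, 0.2, -3.9]
gripper_width: 0.0394
[0.54524323 0.09821444 0.14103651] z yaw 96.46154953826013 [ 0.2276462   0.16370244 -3.93195234] -0.050210098627557494 0.03936475696810868
```

View pics/top6d.png

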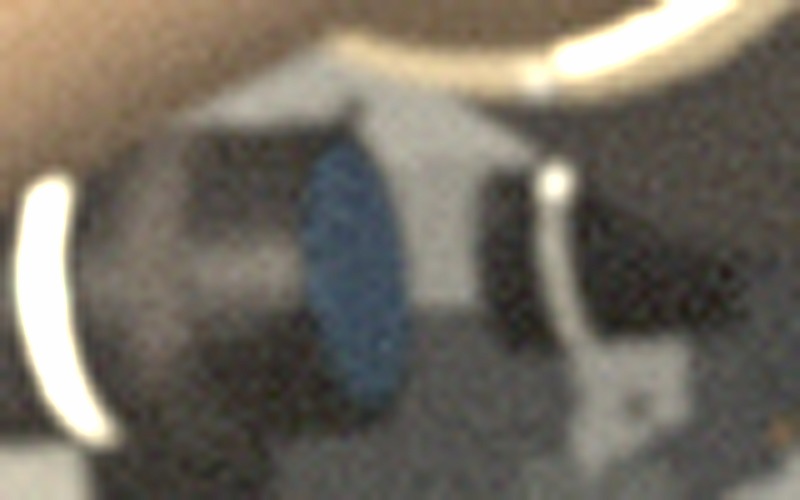

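View pics/side6c.png

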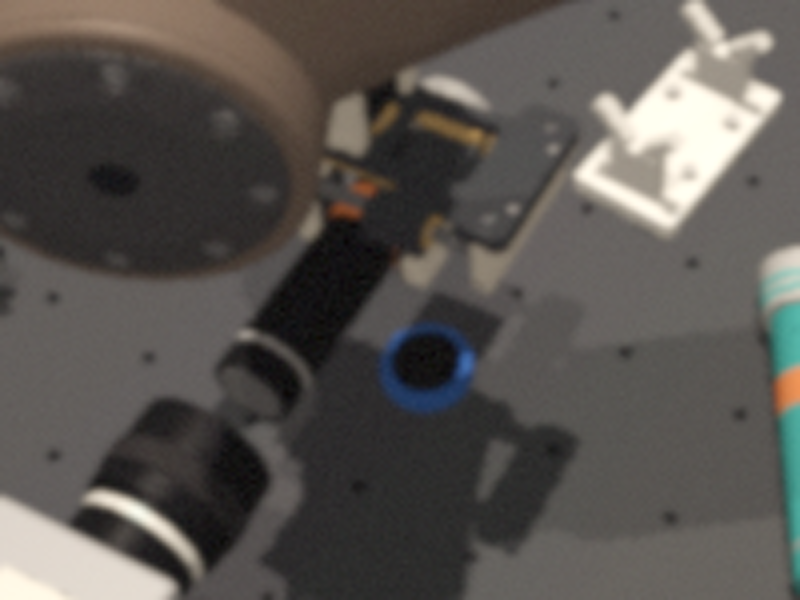

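View pics/side6.png

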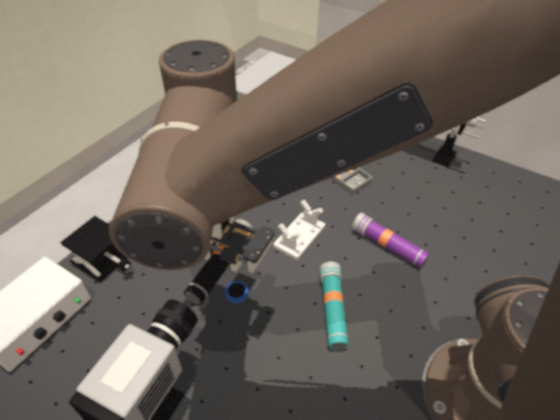

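The top view shows the tube end centred at about (508,256) and the lens glass at (355,272). They are on one line with clear space between. In the side view the tube points at the lens and the bystanders are undisturbed. One more measurement after a hold, then I'll hand in.

```bash
python3 -m creep '{"jaw":[1,1,1,1,1,1,1,1,1,1],"translation":[[0,0,0],[0,0,0],[0,0,0],[0,0,0],[0,0,0],[0,0,0],[0,0,0],[0,0,0],[0,0,0],[0,0,0]],"roll":[0,0,0,0,0,0,0,0,0,0]}' 15
python3 - <<'E'
from plant import *
from h import *
T=load("top6.npy");S=load("side6.npy")
k=lambda x,y:((x+.5)/10-.5+85,(y+.5)/10-.5+175)
E=onz(T,*k(508,256),.16);L=onz(T,*k(355,272),.16)
ks=((255.5)/4-.5+130,(389.5)/4-.5+200)
a=np.radians(96.4);e=np.array([np.cos(a),np.sin(a),0]);n=np.array([-e[1],e[0],0])
print(E,L,"gap",(L-E)@e,"lat",(E-L)@n,"tri",tri(ray(S,*ks),ray(T,*k(508,256))))
print(abs(get_state()["qd"]).max(),get_state()["moment"])
E
```

```text
time_s: 13.75
tcp_pos: [0.5453, 0.0984, 0.1411]
eef_rot: [81.5, 90.0, 178.0]
contact_force: [0.1, -0.0, -2.6]
gripper_width: 0.0395
[0.53580195 0.20034019 0.16      ] [0.5320984 0.2315078 0.16     ] gap 0.03138620325853754 lat -0.00020624945082235854 tri (array([0.53510474, 0.20022723, 0.15906439]), [np.float64(0.0009431254314943989), np.float64(0.0009431254314943645)])
0.10884360080943482 [ 0.08084094 -0.0562402  -0.00702307]
```

```bash
python3 -c "
from plant import *
print(close_job())"
```

```text
the job is handed in; nothing more can be done
None
```

I gripped the black lens tube at its orange band with 15 N and lifted it off the cradle. I turned it about 8° onto the camera's axis and am holding it in front of the lens. The job was handed in at about 14 s.

The last checks showed:
- **Gap to the lens:** about 31 mm from the plain black end, not touching.
- **Alignment:** sideways offset under about 1 mm. The end's height is 159–160 mm against 160 mm. The tube's heading of about 96.1–96.5° compares with about 96.4° for the camera.
- **Level and grip:** the tube sat in the same place in the wrist picture before the grip and after the carry, so it had not tilted in the jaws. I did not compare it again at the final spot. The opening was a steady 39.5 mm and the arm was still.
- **Surroundings:** the final side view showed nothing disturbed, though the arm hid part of the table. The only load felt was about the tube's own weight.

Two readings disagreed slightly. The end sat about 2.5 mm further from the lens than the gripper pose predicted. I set the final gap from the camera measurement instead, and the calibration is only good to about 2 mm.

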